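Set and lock the sorting gauge at the blue clip

ROBOT

A 6-joint arm with a two-finger parallel gripper is mounted at the origin on the work surface. World frame = base frame: x ahead of the robot, y to its left, z up, the work surface at z = 0. Lengths are in m, angles in rad, forces in N, time in s.
With the tool pointing down it reaches from about 0.35 to 0.775 m from the base axis. Payload 5.5 kg.
Tool frame: the origin (TCP) lies midway between the tips of the shut fingers; the grasp point (between the pads) lies 19 mm behind it (pinch_z is the distance from the TCP to the grasp point, in m); z points along the fingers, x is the direction in which the jaws open and shut, and the axes are right-handed (so a half turn about z gives the same grasp; the last joint's range is limited). The gripper opens to 85 mm and grips with 20 to 120 N. Pads are 22 mm wide; open, the fingers measure 114 mm over their backs; the gripper's body (76 mm by 85 mm) begins 54 mm behind the grasp point. The pads swing forward as they close: fully open they stand 13 mm farther back than shut.
Start: joints at [-1.415, 0.313, 0.046, 1.304, 0, 1.431], TCP at [0.168, -0.55, 0.231] pointing down, gripper open.
Joint ranges: [-2.76, 2.76], [-0.86, 1.69], [-1.03, 1.26], [-2.2, 2.34], [-1.47, 1.5], [-3.14, 3.14]. Speed limits (rad/s): [2.57, 2.57, 3.14, 3.14, 3.14, 3.14].

INTERFACE

Orientations are given as a unit quaternion [w, x, y, z].
In Python, from workcell import get_state, read_camera, camera_info, hand_in, trace, pinch_z gives the robot as it stands. The module is installed in compiled form; this text tells all that it offers.
- The arm moves only by the tool arm_command, never from a script. Its argument "steps" is text: rows parted by semicolons, each of 4 numbers parted by spaces: the shift along the world's x, y, z in mm, then the turn about the world's z in rad. In form: tx ty tz spin; .... A call has 1 to 20 rows; each row is the pose to reach, as a shift and turn from the pose measured when the call began; what a row does not reach only later rows make up. A row lasts 1/8 s, in which the tool goes at most 62.5 mm and 10.7 degrees, less where a joint would pass 70% of its speed; a pose out of reach is approached as far as the arm can. A call with a gripper value outside its range is refused whole. "fingers" is the gripper command: -1 is shut, 1 is fully open, values between are in proportion, set as the call begins (left out, the last holds). The fingers move at their own pace and stop on an object; "newtons" is the grip in N (left out, the last holds). Time passes only in rows, so rows that repeat a pose let the fingers close. It gives the time, the measured TCP pose, the force and the opening at its end, in the units of the state.
- get_state(): the state, without advancing time (a new reading comes with each control period).
- read_camera(name): name is "side" or "top" or "wrist"; returns the picture (400x640x3 uint8, red, green, blue); there is no depth.
- camera_info(name): a dict with "mtx" (3x3 intrinsics, pixels), "k1" (the pictures are not rectified: a ray, as slopes to the right and down, at radius r is drawn at 1 + k1 r^2 times it, then the intrinsics apply), "R" (3x3) and "t" (3): a world point X has camera coordinates R X + t. Camera axes: x right, y down, z forward; pixel columns grow to the right and rows downward; lengths in m; the calibration is good to about 2 mm. A picture is of the moment at which its call begins: read the wrist's pose just before it. camera_info takes no time and is no camera call; for the wrist camera it gives the pose at the moment of the call.
- hand_in(): hands the job in, once; it reports no verdict.
Trained networks look in the newest picture that a camera, given by its name, has taken for a name from the list of things; names that differ only in an ending like _2 or _b are one class to them, and where a whole thing is asked for, a point or a joint stands for the part that bears it (a point fixed in the world has none). Each returns a list of dicts, best first, with "score" (0 to 1); they miss things now and then, are a little off and sometimes report something else, mostly with a low value. They report only what shows in the picture. A call takes as long as a camera call.
- trace(camera, name): "mask" (400x640 bool, what is visible of it) and "box" ([left, top, width, height] in pixels, round what is visible of it).
The state is a dict: "clock": time; "joint_pos": joint angles; "qvel": joint speeds; "tau": joint torques, N m; "tcp_pos": TCP position; "orientation": TCP orientation; "wrist_force": force on the tool from outside, world axes, zero at the start; "ft_torque": the same for the moment, N m; "finger_gap": finger opening in m.
Only numpy, scipy, OpenCV 4.12 (cv2) and the standard library are available. Lean on these libraries where they do the work, as an engineer would, in place of code of your own. Each camera call takes 0.05 s, during which the arm holds its last target.

TASK

Set the sorting gauge on the table for the blue bottles: push the grey stop along its rods with your fingertips until it clicks into the notch at the blue clip, then press the red button on top of the stop all the way down to lock it. Only push: do not pinch the stop between the fingers, do not press the button before the stop has clicked into that notch, and leave the bottles and the mug standing where they are.

Things in the scene. Friction and masses are not known exactly. Their poses are not given: they have to be found in the camera images.
- gauge: Sorting gauge fixed to the table, placed anew each time. Aluminium base plate 110 mm wide (its x), 420 long (its y), 8 thick; two 10 mm rods along its y at x = +-30 mm, tops 41 mm above the table; end blocks 20 mm thick at y = +-197 mm, tops 50 mm above the table. Origin: centre of the underside. Its y axis is the rods' direction, within 0.25 rad of world y.
- stop_top (a point): Centre of the top face of the grey stop (the red button rises from it), 85 mm above the table. The stop rides on the rods: 90 mm wide across them, 54 mm long along them, so each pushing face is 27 mm from this point along the gauge's y; it spans 30 to 85 mm above the table. White lines mark its middle. Axes as the gauge.
- stop (a joint): Position of the stop along the gauge's y from its middle, m, -0.15 to 0.15; starts between the clips. Friction 1.5 N. A sprung ball under it climbs a clip's first rib (about 5 N more) from 13 to 7 mm before the clip's middle; then the force drops and the ball draws the stop into the notch, right over that middle. Pushing on over the second rib (about 4 N more) overshoots; it can be pushed back.
- left_cheek (a point): Middle of the black pushing face (86 mm wide, 51 mm high) on the stop's gauge +y side, 57.5 mm above the table.
- right_cheek (a point): Middle of the same black pushing face on the stop's gauge -y side.
- lock_top (a point): Centre of the top of the red round lock button (28 mm across) on the middle of the stop; 99 mm above the table while up, 91 mm when fully pressed.
- lock (a joint): Travel of the red button: 0 up, 0.008 m fully down. It moves with about 4 N of friction plus light damping and stays where it is left.
- blue_clip: Blue clip fixed across the base plate, on either side of the stop: 156 mm across the rods, 24 mm along them; its ends stick out beside the plate, tops 16 mm above the table, with a white line at the middle. Two steel ribs on it form the notch. Origin: its middle, 8 mm above the table, straight below stop_top when the stop is in its notch; axes as the gauge.
- yellow_clip: Yellow clip like the blue one, on the other side of the stop; not to be used.
- bottle_a: Blue bottle with white twist cap, 60 mm across, 140 mm tall, standing about 160 mm from the gauge's middle line on the robot's side. Origin: centre of its underside. Leave standing.
- bottle_b: A second such bottle about 150 mm from the gauge's middle line on the far side. Origin: centre of its underside. Leave standing.
- mug: Terracotta mug, 80 mm across, 90 mm tall, on the right. Origin: centre of its underside.

How it is judged:
By the outcome, as a careful person would: the job done as asked, in the order asked, and still so for the second after the job is handed in, with the robot touching nothing.
It also fails if it takes over 51 s, if anything falls off the work surface, if the arm or the gripper's body presses on something with over 40 N, if the wrist force passes 120 N, or if a joint passes its speed limit or range.

## Working session

There is one attempt and no reset: what is moved stays moved. The work goes in short steps, Python scripts to look and compute and a tool call to move; the robot and the scene stay as the last step left them, time stands still between calls to the robot, and variables do not carry over. Pictures are saved under pics/ and viewed, and the job is handed in when it is done.

Besides the shell and the picture viewer there is one more tool, called after "Call:" by a JSON object that holds its "method" and its "body". arm_command: Moves the arm, as the interface text tells. Its arguments: {"type":"object","properties":{"steps":{"type":"string"},"fingers":{"type":"number"},"newtons":{"type":"number"}},"required":["steps"]}

```bash
mkdir -p pics; cat > h.py <<'E'
import numpy as np,cv2
from workcell import *
def ray(cam,uv,info=None):
    i=info or camera_info(cam);K=np.array(i["mtx"],float);k1=i["k1"]
    R=np.array(i["R"]);t=np.array(i["t"])
    p=cv2.undistortPoints(np.array(uv,float).reshape(-1,1,2),K,np.array([k1,0,0,0.])).reshape(-1,2)
    d=np.c_[p,np.ones(len(p))]@R
    return -R.T@t,d
def atz(cam,uv,z,info=None):
    c,d=ray(cam,uv,info);s=(z-c[2])/d[:,2]
    return c+d*s[:,None]
def proj(cam,X,info=None):
    i=info or camera_info(cam);K=np.array(i["mtx"],float)
    rv=cv2.Rodrigues(np.array(i["R"]))[0]
    return cv2.projectPoints(np.array(X,float).reshape(-1,3),rv,np.array(i["t"],float),K,np.array([i["k1"],0,0,0.]))[0].reshape(-1,2)
E
python3 - <<'E'
from h import *
s=get_state();print(s)
for c in["top","side"]:
    cv2.imwrite(f"pics/{c}0.png",cv2.cvtColor(read_camera(c),cv2.COLOR_RGB2BGR))
    for n in["gauge","stop_top","lock_top","blue_clip","yellow_clip","bottle_a","mug"]:
        for r in trace(c,n)[:2]:
            m=r["mask"];ys,xs=np.nonzero(m)
            print(c,n,round(r["score"],2),r["box"],m.sum(),xs.mean().round(1),ys.mean().round(1))
E
```

```text
{'clock': 0.0, 'joint_pos': array([-1.41459467e+00,  3.13989800e-01,  4.49729142e-02,  1.30358514e+00,
        1.14083798e-05,  1.43121109e+00]), 'qvel': array([-0.00088507,  0.00250058, -0.00188044, -0.0006864 , -0.00023566,
       -0.00060069]), 'tau': array([-7.88141188e-04, -4.80629325e+01,  2.98530579e+01,  1.93131482e-02,
       -1.11871020e-04,  2.76541124e-05]), 'tcp_pos': array([ 0.16753085, -0.54952307,  0.23041241]), 'orientation': array([-6.37151245e-04,  8.03583098e-01, -5.95191892e-01, -6.39692557e-04]), 'wrist_force': array([-0.21274811, -0.46669375,  0.31979238]), 'ft_torque': array([ 0.0154752 ,  0.06420136, -0.06698244]), 'finger_gap': 0.08476357531376377}
top gauge 0.92 [120.0, 192.6, 195.9, 59.3] 9320 218.8 219.5
top stop_top 0.55 [207.8, 191.0, 33.9, 50.0] 1488 221.4 216.0
top stop_top 0.32 [253.3, 186.0, 16.1, 73.4] 684 260.5 222.6
top lock_top 0.49 [209.2, 204.0, 18.0, 16.6] 182 218.2 213.2
top lock_top 0.33 [207.0, 193.0, 29.6, 47.1] 1435 221.8 215.5
top blue_clip 0.56 [252.9, 185.8, 18.3, 73.1] 727 260.6 223.2
top yellow_clip 0.78 [168.1, 182.0, 20.2, 70.3] 642 176.1 217.0
top bottle_a 0.98 [225.1, 128.5, 32.5, 41.9] 952 241.6 148.0
top bottle_a 0.83 [192.0, 280.3, 40.7, 29.0] 980 209.8 292.9
top mug 0.9 [449.2, 187.2, 50.0, 54.2] 1815 472.7 210.3
side gauge 0.92 [264.3, 149.5, 54.2, 94.4] 3693 288.6 198.4
side stop_top 0.62 [266.8, 162.7, 38.0, 26.7] 953 286.7 176.9
side lock_top 0.4 [284.3, 160.7, 7.8, 7.7] 73 286.0 165.3
side blue_clip 0.66 [257.4, 203.7, 64.6, 13.0] 371 287.8 208.5
side blue_clip 0.52 [333.4, 144.2, 28.0, 61.5] 1167 346.7 176.0
side yellow_clip 0.58 [259.6, 169.3, 53.1, 13.2] 111 275.2 177.0
side bottle_a 0.74 [212.3, 147.2, 28.8, 61.1] 1098 224.2 180.2
side bottle_a 0.63 [331.2, 144.3, 28.3, 59.4] 1091 346.6 176.6
side mug 0.74 [296.9, 302.3, 81.6, 91.4] 5234 343.7 346.0
```

View pics/top0.png

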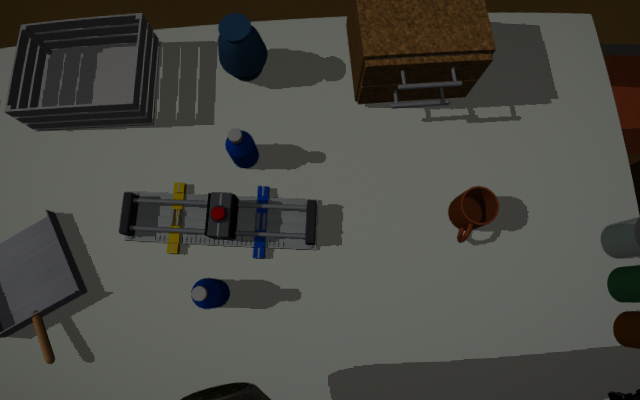

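View pics/side0.png

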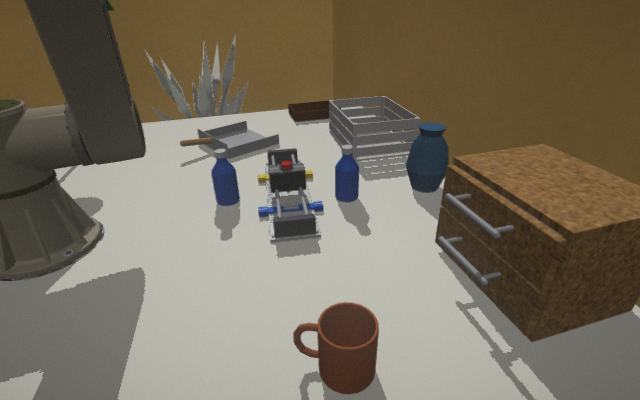

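```bash
python3 - <<'E'
from h import *
im=cv2.imread("pics/top0.png")[110:320,100:330]
cv2.imwrite("pics/top0z.png",cv2.resize(im,None,fx=2.8,fy=2.8,interpolation=cv2.INTER_CUBIC))
E
```

```text
(no output)
```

View pics/top0z.png

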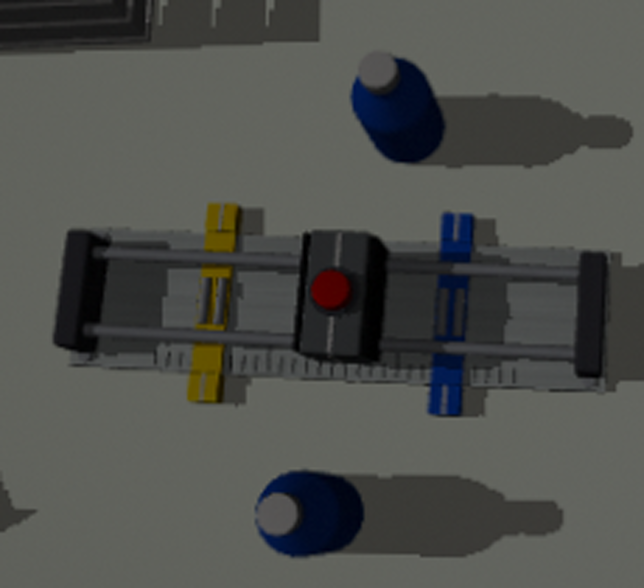

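The top view looks along the table with image right = world −y. Gauge lies across (120–315, 190–250); stop with red button at (218,213), blue clip to its right at (261,222), yellow clip to its left at (176,217). I'll fit a model to hand-picked points.

```bash
python3 - <<'E'
from h import *
from scipy.optimize import least_squares
Z=lambda p:(p[0]/2.8+100-0.3,p[1]/2.8+110-0.3)
# (zoom px, kind, gx, gy, z)
P=[((457,213),'b',.078,0,.016),((444,413),'b',-.078,0,.016),((222,204),'y',.078,0,.016),((205,401),'y',-.078,0,.016),
((338,232),'s',.045,0,.085),((331,358),'s',-.045,0,.085),((330,288),'s',0,0,.099)]
P+=[((606,390),'g',-.055,-.21,.008),((70,366),'g',-.055,.21,.008)]
uv=np.array([Z(p[0]) for p in P])
def pts(q):
    x,y,a,s,b,yl=q;o={'b':b,'y':yl,'s':s,'g':0}
    L=np.array([[p[2],p[3]+o[p[1]],p[4]] for p in P])
    c,S=np.cos(a),np.sin(a)
    return np.c_[x+c*L[:,0]-S*L[:,1],y+S*L[:,0]+c*L[:,1],L[:,2]]
for cams in [atz("top",[uv[i]],P[i][4])[0] for i in range(len(P))]: print(cams.round(4))
inf=camera_info("top")
f=lambda q:(proj("top",pts(q),inf)-uv).ravel()
r=least_squares(f,[.55,.2,0,0,-.07,.07],loss='soft_l1')
print(r.x.round(4));print(f(r.x).reshape(-1,2).round(2))
x,y,a,s,b,yl=r.x;u=np.array([-np.sin(a),np.cos(a)])
for n,v in(("stop",s),("blue",b)):print(n,np.array([x,y])+u*v)
np.save("q.npy",r.x)
# check in side image
si=camera_info("side");print(proj("side",pts(r.x),si).round(1))
for n,uvb in(("a",(209,306)),("b",(246,168))):print(n,atz("top",[uvb],0.0))
E
```

```text
[ 0.6242 -0.0252  0.016 ]
[ 0.47   -0.0097  0.016 ]
[0.6433 0.1605 0.016 ]
[0.489  0.1734 0.016 ]
[0.5981 0.0533 0.085 ]
[0.5072 0.0598 0.085 ]
[0.5547 0.0566 0.099 ]
[ 0.4807 -0.1326  0.008 ]
[0.5227 0.2849 0.008 ]
[ 0.5559  0.0708 -0.0989 -0.0143 -0.0887  0.0966]
[[-0.04 -0.2 ]
 [ 0.03  0.23]
 [ 0.55  0.11]
 [-0.58  0.62]
 [ 0.61 -0.57]
 [-0.59 -1.19]
 [ 0.04  0.15]
 [ 0.1   0.17]
 [-0.14  0.38]]
stop [0.55443448 0.05651593]
blue [ 0.54709188 -0.01745965]
[[323.7 202.6]
 [259.6 209. ]
 [312.8 171.3]
 [258.4 176.2]
 [305.3 165.8]
 [269.5 168.9]
 [287.2 162.2]
 [272.  239.6]
 [265.5 162.4]]
a [[0.37386017 0.10128052 0.        ]]
b [[0.6716743  0.01319119 0.        ]]
```

Fit is within ~1 px. The stop needs to travel 74.4 mm along gauge −y (world direction (−0.099, −0.995)). Moving above the +y side, fingers shut, with the jaw axis across the rods.

Call:
{"method": "arm_command", "body": {"steps": "392 667 0 1.176;392 667 0 1.176;392 667 0 1.176;392 667 0 1.176;392 667 0 1.176;392 667 0 1.176;392 667 0 1.176;392 667 0 1.176;392 667 0 1.176;392 667 0 1.176;392 667 0 1.176;392 667 0 1.176;392 667 0 1.176;392 667 0 1.176;392 667 0 1.176;392 667 0 1.176;392 667 0 1.176;392 667 0 1.176", "fingers": -1, "newtons": 40}}

```text
clock: 3.05
tcp_pos: [0.5596, 0.1163, 0.2317]
orientation: [-0.0, 0.999, -0.05, 0.0]
wrist_force: [0.1, 0.5, 0.7]
finger_gap: 0.0002
```

```bash
python3 - <<'E'
from h import *
i=camera_info("wrist")
im=read_camera("wrist");cv2.imwrite("pics/w1.png",cv2.cvtColor(im,cv2.COLOR_RGB2BGR))
q=np.load("q.npy");x,y,a,s,b,yl=q
def W(gx,gy,z):return [x+np.cos(a)*gx-np.sin(a)*gy,y+np.sin(a)*gx+np.cos(a)*gy,z]
X=[W(.045,s,.085),W(-.045,s,.085),W(0,s,.099),W(.078,b,.016),W(-.078,b,.016),W(.078,yl,.016)]
print(proj("wrist",X,i).round(1))
for n in["lock_top","blue_clip"]:
  for r in trace("wrist",n)[:1]:
    ys,xs=np.nonzero(r["mask"]);print(n,r["score"],r["box"],xs.mean(),ys.mean())
E
```

```text
[[365.6 244.5]
 [276.6 244.7]
 [321.2 250.7]
 [381.4 275.1]
 [260.7 275.3]
 [390.  128.3]]
lock_top 0.64 [273.0, 204.9, 94.2, 62.1] 320.878518894243 228.47476540705046
blue_clip 0.75 [260.6, 263.7, 121.7, 21.2] 324.79396984924625 271.4211055276382
```

View pics/w1.png

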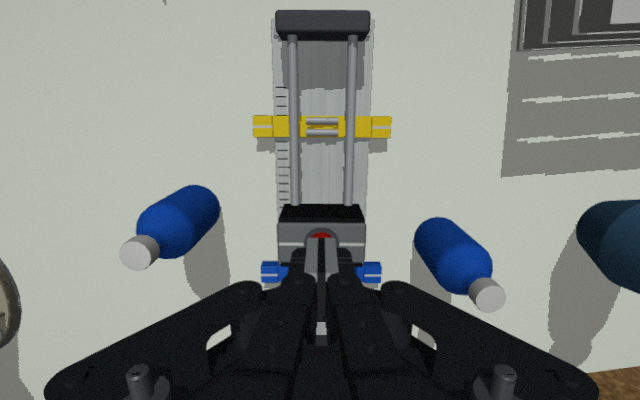

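Wrist view agrees: stop line at row 243 and blue clip line at ~273 (predicted 244.5/275). Descend behind the cheek.

Call:
{"method": "arm_command", "body": {"steps": "0 0 -60 0;0 0 -115 0;0 0 -165 0;0 0 -170 0;0 0 -170 0;0 0 -170 0"}}

```text
clock: 3.95
tcp_pos: [0.5617, 0.1169, 0.064]
orientation: [-0.0, 0.999, -0.05, 0.002]
wrist_force: [0.6, -0.2, 1.1]
finger_gap: 0.0003
```

Call:
{"method": "arm_command", "body": {"steps": "-1 -10 0 0;-2 -20 0 0;-2.5 -26 0 0;-3 -32 0 0;-4 -38 0 0;-4.5 -44 0 0;-5 -50 0 0;-5 -50 0 0"}}

```text
clock: 4.95
tcp_pos: [0.5562, 0.0661, 0.0638]
orientation: [0.0, 0.999, -0.05, 0.002]
wrist_force: [0.6, 1.1, -0.5]
finger_gap: 0.0
```

```bash
python3 - <<'E'
from h import *
for c,b in(("top",(110,320,100,330)),("side",(130,260,230,380)),("wrist",(0,400,0,640))):
    im=cv2.cvtColor(read_camera(c),cv2.COLOR_RGB2BGR)[b[0]:b[1],b[2]:b[3]]
    f=1 if c=="wrist" else 2.8 if c=="top" else 4
    cv2.imwrite(f"pics/{c}2.png",cv2.resize(im,None,fx=f,fy=f,interpolation=cv2.INTER_CUBIC))
E
```

```text
(no output)
```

View pics/top2.png

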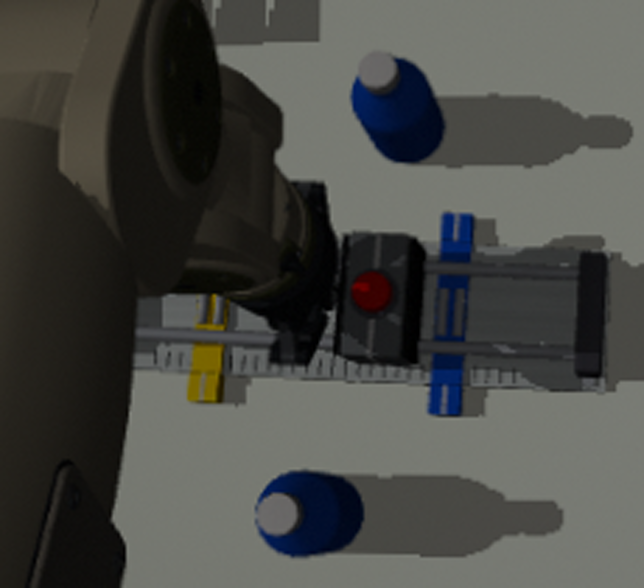

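View pics/side2.png

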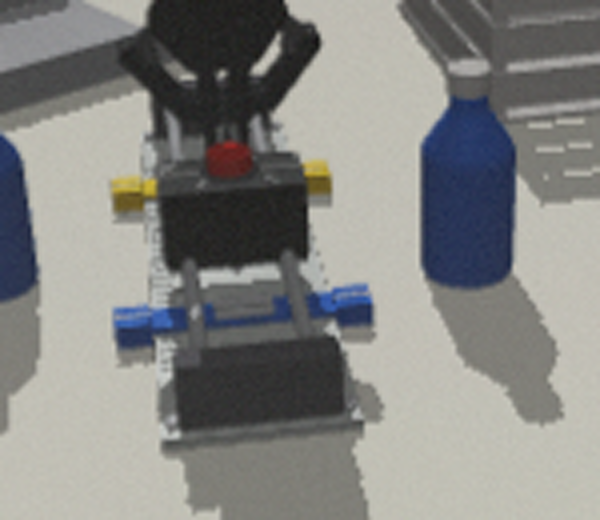

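View pics/wrist2.png

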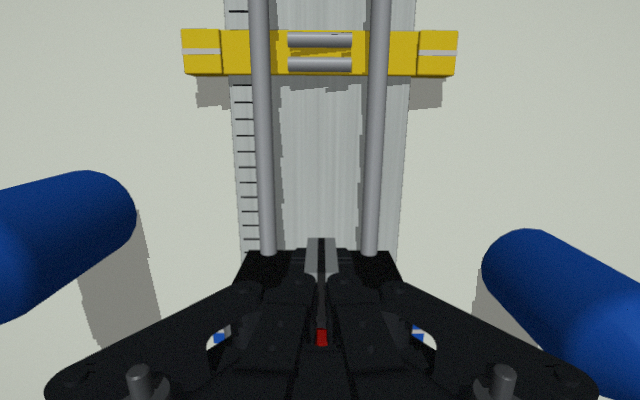

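The top view shows stop and blue clip clearly: button at zoomed (372,290), stop line (379,238)–(372,362); stop has moved, blue clip is still ahead. Measuring.

```bash
cat >> h.py <<'E'
def gy(P):
    x,y,a,s,b,yl=np.load("q.npy");P=np.atleast_2d(P)
    return (P[:,0]-x)*-np.sin(a)+(P[:,1]-y)*np.cos(a)
def gx(P):
    x,y,a,s,b,yl=np.load("q.npy");P=np.atleast_2d(P)
    return (P[:,0]-x)*np.cos(a)+(P[:,1]-y)*np.sin(a)
def look(tag):
    im=read_camera("top");hs=cv2.cvtColor(im,cv2.COLOR_RGB2HSV)
    m=((hs[...,0]<8)|(hs[...,0]>172))&(hs[...,1]>150)&(hs[...,2]>70)
    m[:,:200]=0;m[:,290:]=0;m[:190]=0;m[250:]=0
    ys,xs=np.nonzero(m);uv=(xs.mean(),ys.mean())
    P=atz("top",[uv],.097)
    c=cv2.cvtColor(im,cv2.COLOR_RGB2BGR)[180:270,190:320]
    cv2.imwrite(f"pics/{tag}.png",cv2.resize(c,None,fx=6,fy=6,interpolation=cv2.INTER_CUBIC))
    t=get_state();print("button px",len(xs),uv,P.round(4),"gy",gy(P).round(4),"tcp gy",gy(t["tcp_pos"]).round(4),gx(t["tcp_pos"]).round(4),t["wrist_force"].round(2),t["clock"])
E
python3 - <<'E'
from h import *
Z=lambda p:(p[0]/2.8+100-0.3,p[1]/2.8+110-0.3)
for p,z in(((379,238),.085),((372,362),.085),((372,291),.099)):print(gy(atz("top",[Z(p)],z)))
look("t3")
E
```

```text
[-0.04330554]
[-0.04506827]
[-0.04412624]
button px 15 (np.float64(228.93333333333334), np.float64(211.93333333333334)) [[0.555  0.0344 0.097 ]] gy [-0.0363] tcp gy [-0.0039] [0.0009] [-0.49  0.55 -0.66] 5.15
```

View pics/t3.png

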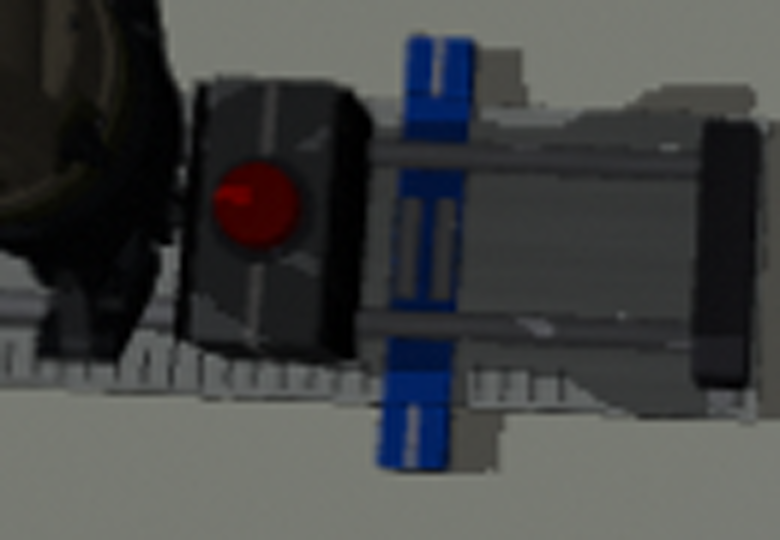

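Stop at −44 mm, TCP −4 mm (40 mm offset). Push 29 mm more, just up to the rib.

Call:
{"method": "arm_command", "body": {"steps": "-0.5 -6 0 0;-1 -12 0 0;-2 -18 0 0;-2.5 -24 0 0;-3 -28 0 0;-3 -28 0 0"}}

```text
clock: 5.9
tcp_pos: [0.5533, 0.0381, 0.0638]
orientation: [0.0, 0.999, -0.05, 0.002]
wrist_force: [-0.5, 0.1, 0.8]
finger_gap: -0.0003
```

```bash
sed -i 's/    m=((hs.*/    f=im.astype(int);m=(f[...,0]>45)\&(f[...,0]>2*f[...,1:].max(-1))/' h.py; python3 -c "
from h import *
look('t4')"
```

```text
button px 132 (np.float64(246.1439393939394), np.float64(214.02272727272728)) [[5.488e-01 5.000e-04 9.700e-02]] gy [-0.0706] tcp gy [-0.0326] [0.0007] [-0.53  0.43 -0.14] 5.95
```

View pics/t4.png

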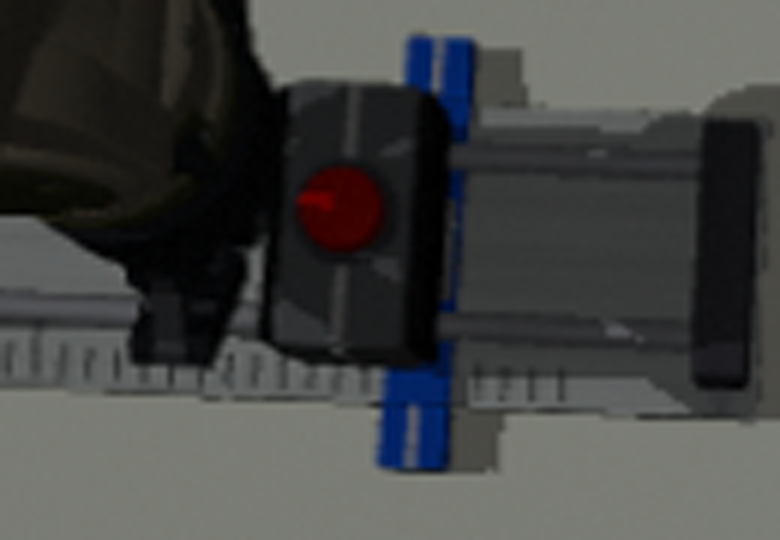

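Stop just short of the rib (button px 246,214, ≈ −72 mm). Now small steps.

Call:
{"method": "arm_command", "body": {"steps": "-0.2 -2 0 0;-0.4 -4 0 0;-0.6 -6 0 0;-0.6 -6 0 0"}}

```text
clock: 6.45
tcp_pos: [0.5527, 0.0329, 0.0638]
orientation: [-0.0, 0.999, -0.05, 0.002]
wrist_force: [-0.2, 4.6, -1.2]
finger_gap: 0.0002
```

```bash
python3 -c "
from h import *
look('t5')"
```

```text
button px 132 (np.float64(248.5), np.float64(214.07575757575756)) [[ 0.5484 -0.0041  0.097 ]] gy [-0.0753] tcp gy [-0.0381] [0.0006] [0.95 4.68 0.37] 6.5
```

Call:
{"method": "arm_command", "body": {"steps": "-0.1 -1 0 0;-0.2 -2 0 0;-0.2 -2 0 0"}}

```text
clock: 6.88
tcp_pos: [0.5526, 0.0322, 0.0638]
orientation: [-0.002, 0.999, -0.049, 0.002]
wrist_force: [1.8, 7.2, 0.6]
finger_gap: -0.0
```

Call:
{"method": "arm_command", "body": {"steps": "-0.1 -1 0 0;-0.1 -1.5 0 0;-0.1 -1.5 0 0"}}

```text
clock: 7.25
tcp_pos: [0.5526, 0.032, 0.0638]
orientation: [-0.003, 0.999, -0.049, 0.002]
wrist_force: [0.5, 6.9, 1.4]
finger_gap: 0.0001
```

```bash
python3 -c "
from h import *
look('t6')"
```

```text
button px 135 (np.float64(249.02962962962962), np.float64(214.1037037037037)) [[ 0.5483 -0.0052  0.097 ]] gy [-0.0763] tcp gy [-0.0389] [0.0006] [0.44 7.96 0.38] 7.3
```

Call:
{"method": "arm_command", "body": {"steps": "-0.2 -2 0 0;-0.3 -3 0 0;-0.4 -4 0 0;-0.5 -5 0 0;-0.6 -6 0 0;-0.6 -6 0 0"}}

```text
clock: 8.05
tcp_pos: [0.5519, 0.0252, 0.0638]
orientation: [-0.002, 0.999, -0.049, 0.002]
wrist_force: [-1.0, 0.9, -0.5]
finger_gap: -0.0001
```

```bash
python3 -c "
from h import *
look('t7')"
```

```text
button px 132 (np.float64(252.59848484848484), np.float64(214.2348484848485)) [[ 0.5476 -0.0122  0.097 ]] gy [-0.0834] tcp gy [-0.0457] [0.0006] [0.45 0.1  0.29] 8.1
```

View pics/t7.png

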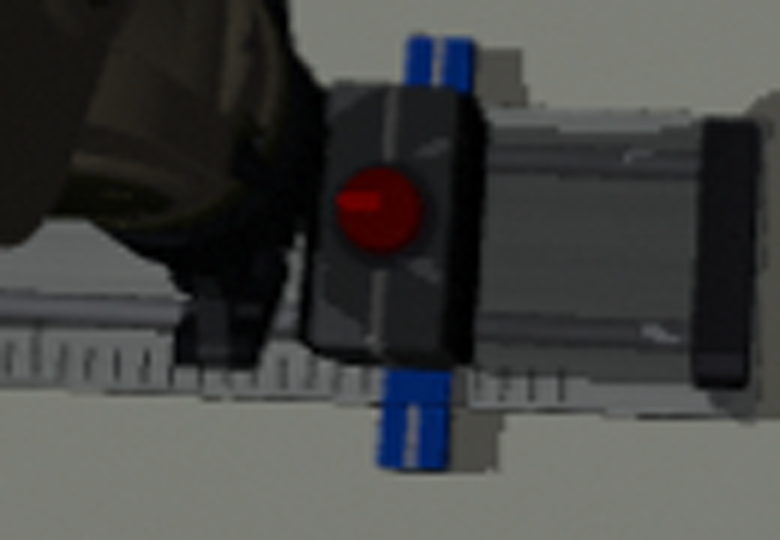

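```bash
python3 - <<'E'
from h import *
def but(f):
    f=f.astype(int);m=(f[...,0]>45)&(f[...,0]>2*f[...,1:].max(-1));m[:,:200]=0;m[:,290:]=0;m[:190]=0;m[250:]=0
    ys,xs=np.nonzero(m);return xs.mean(),ys.mean()
im=cv2.cvtColor(cv2.imread("pics/top0.png"),cv2.COLOR_BGR2RGB)
u=but(im);print(u,[gy(atz("top",[u],z)) for z in(.097,.099)],np.load("q.npy"))
u=(252.6,214.23);print(gy(atz("top",[u],.099)))
Z=lambda p:(p[0]/6+190-.42,p[1]/6+180-.42)
for p,z in(((390,88),.085),((392,120),.085),((377,310),.085),((374,352),.085),((440,40),.016),((411,465),.016)):
  P=atz("top",[Z(p)],z);print(p,gy(P),gx(P))
E
```

```text
(np.float64(217.36111111111111), np.float64(212.70138888888889)) [array([-0.01338693]), array([-0.01387126])] [ 0.55585047  0.0707819  -0.09893299 -0.01433608 -0.08867517  0.09661248]
[-0.0836851]
(390, 88) [-0.08268427] [0.04283969]
(392, 120) [-0.08409575] [0.03194253]
(377, 310) [-0.08336788] [-0.0319808]
(374, 352) [-0.08329224] [-0.04587055]
(440, 40) [-0.08885058] [0.07648254]
(411, 465) [-0.08815573] [-0.07727848]
```

Past the first rib (force dropped from 8 N to 0), vision puts the stop ~4.5 mm short of the clip's line. Ease on in small steps.

Call:
{"method": "arm_command", "body": {"steps": "-0.1 -1 0 0;-0.2 -2 0 0;-0.2 -2 0 0;-0.2 -2 0 0"}}

```text
clock: 8.6
tcp_pos: [0.5518, 0.0231, 0.0638]
orientation: [-0.002, 0.999, -0.049, 0.002]
wrist_force: [0.1, 0.5, -0.4]
finger_gap: 0.0001
```

```bash
python3 -c "
from h import *
look('t8')"
```

```text
button px 135 (np.float64(254.94814814814814), np.float64(214.37037037037038)) [[ 0.5471 -0.0168  0.097 ]] gy [-0.088] tcp gy [-0.0478] [0.0006] [ 0.83 -0.15 -0.18] 8.65
```

The stop jumped ahead of the fingers (moved 4.6 mm for 2.1 mm TCP), now at −88.3 vs clip −88.5 mm: it clicked. Back off and lift.

Call:
{"method": "arm_command", "body": {"steps": "2 20 0 0;3 30 0 0;3 30 50 0;3 30 80 0;3 30 80 0;3 30 80 0"}}

```text
clock: 9.4
tcp_pos: [0.5543, 0.0537, 0.1432]
orientation: [-0.002, 0.999, -0.049, 0.002]
wrist_force: [0.0, 0.5, 0.6]
finger_gap: 0.0001
```

```bash
python3 - <<'E'
from h import *
look('t9')
im=cv2.cvtColor(read_camera("side"),cv2.COLOR_RGB2BGR)[130:260,230:380]
cv2.imwrite("pics/s9.png",cv2.resize(im,None,fx=4,fy=4))
x,y,a,s,b,yl=np.load("q.npy");P=np.array([x-np.sin(a)*b,y+np.cos(a)*b])
print(P,(P-get_state()["tcp_pos"][:2])*1e3,get_state()["tcp_pos"])
E
```

```text
button px 136 (np.float64(255.00735294117646), np.float64(214.65441176470588)) [[ 0.5465 -0.0169  0.097 ]] gy [-0.0882] tcp gy [-0.0173] [-0.0002] [-0.13  0.8  -0.3 ] 9.45
[ 0.54709188 -0.01745965] [ -6.67849033 -70.97157079] [0.55377037 0.05351192 0.14240062]
```

View pics/t9.png

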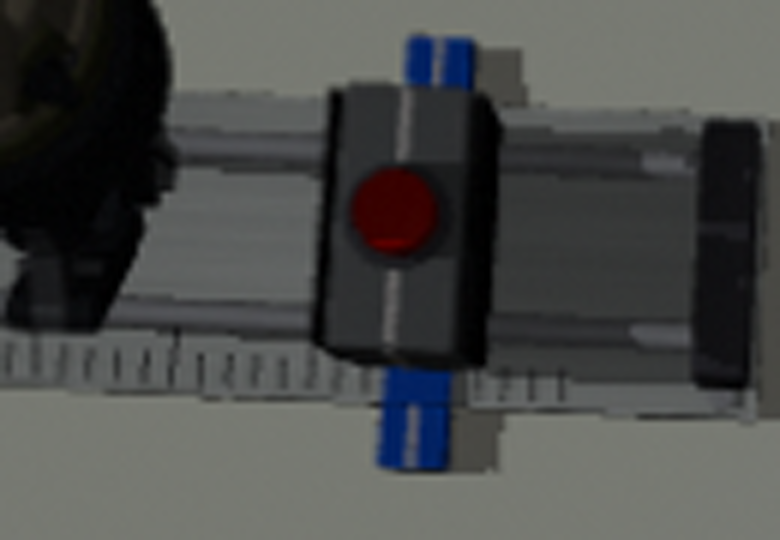

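View pics/s9.png

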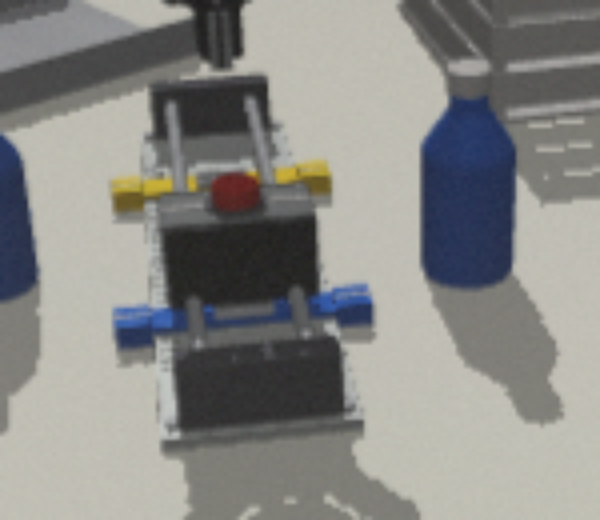

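Stop line is now lined up with the blue clip's white line (top: (404,85) vs (440,40) is parallax; computed −88.2 vs −88.5 mm) and it held after release. Go above the button.

Call:
{"method": "arm_command", "body": {"steps": "-3 -36 0 0;-6.5 -71 0 0;-6.5 -71 0 0;-6.5 -71 -20 0;-6.5 -71 -36 0;-6.5 -71 -36 0;-6.5 -71 -36 0"}}

```text
clock: 10.38
tcp_pos: [0.5473, -0.0171, 0.1064]
orientation: [-0.002, 0.999, -0.049, 0.001]
wrist_force: [0.5, -0.3, 0.7]
finger_gap: -0.0002
```

```bash
python3 - <<'E'
from h import *
t=get_state();print(t["tcp_pos"],gy(t["tcp_pos"]),gx(t["tcp_pos"]),t["wrist_force"])
im=cv2.cvtColor(read_camera("side"),cv2.COLOR_RGB2BGR)[130:260,230:380]
cv2.imwrite("pics/s10.png",cv2.resize(im,None,fx=4,fy=4))
E
```

```text
[ 0.54732901 -0.01711082  0.10643382] [-0.08830462] [0.00020151] [ 0.48169291 -0.30730263  0.70296635]
```

View pics/s10.png

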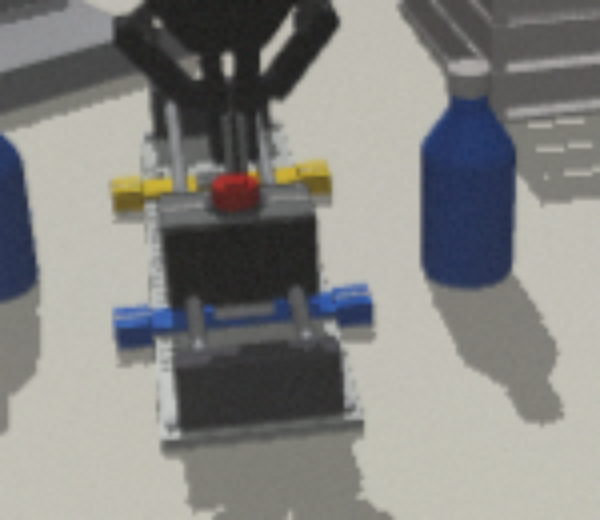

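Fingertips hang right over the button (235,180). Press.

Call:
{"method": "arm_command", "body": {"steps": "0 0 -4 0;0 0 -7 0;0 0 -10 0;0 0 -13 0;0 0 -16 0;0 0 -18 0;0 0 -19 0;0 0 -19 0"}}

```text
clock: 11.42
tcp_pos: [0.5482, -0.0173, 0.0908]
orientation: [-0.002, 0.999, -0.049, 0.003]
wrist_force: [-7.7, 0.6, 22.8]
finger_gap: -0.0002
```

Bottomed at z = 90.8 mm with 23 N. Lift straight and check.

Call:
{"method": "arm_command", "body": {"steps": "0 0 10 0;0 0 50 0;0 0 90 0;0 40 110 0;0 100 120 0;0 150 120 0;0 150 120 0;0 150 120 0"}}

```text
clock: 12.42
tcp_pos: [0.5479, 0.1326, 0.2103]
orientation: [-0.002, 0.999, -0.048, 0.002]
wrist_force: [-0.2, -0.6, 0.4]
finger_gap: 0.0002
```

```bash
python3 - <<'E'
from h import *
look('t11')
im=cv2.cvtColor(read_camera("side"),cv2.COLOR_RGB2BGR)
cv2.imwrite("pics/s11.png",im)
cv2.imwrite("pics/s11z.png",cv2.resize(im[130:260,230:380],None,fx=4,fy=4))
print(get_state()["tcp_pos"])
E
```

```text
button px 132 (np.float64(255.36363636363637), np.float64(214.77272727272728)) [[ 0.5462 -0.0176  0.097 ]] gy [-0.0889] tcp gy [0.0602] [-0.0138] [ 0.46 -0.38 -1.02] 12.475
[0.54811231 0.13167824 0.2104144 ]
```

View pics/t11.png

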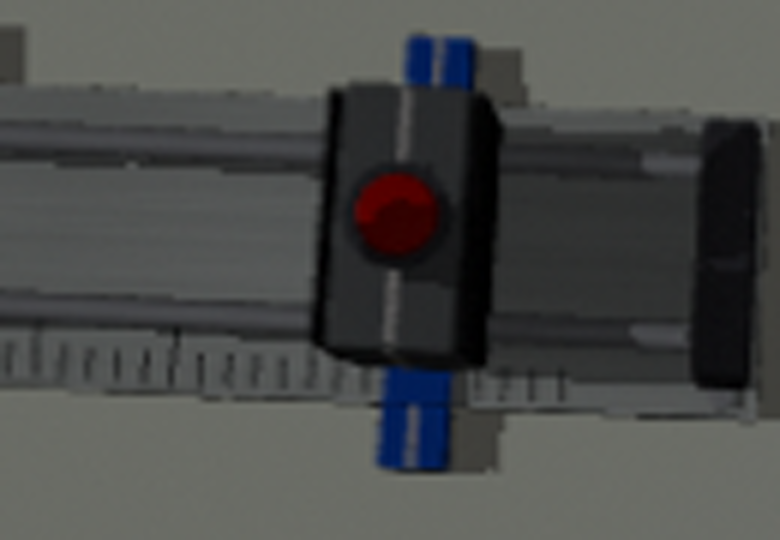

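View pics/s11z.png

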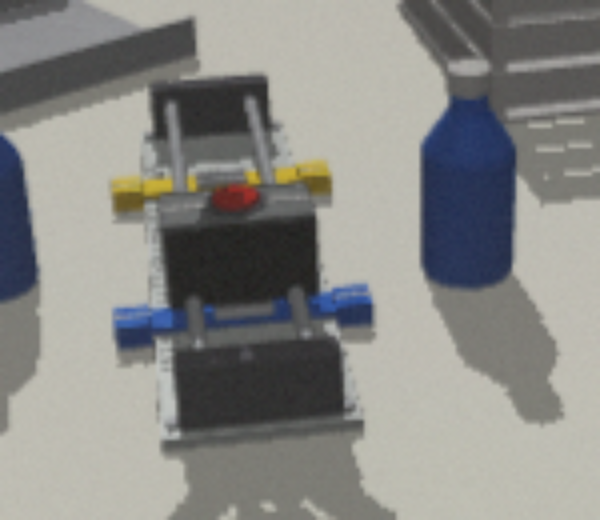

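The side view shows the button nearly flush with the stop's top. The stop is still at the blue clip, the bottles are standing, and nothing is in contact.

```bash
python3 -c "
from workcell import *
print(hand_in())"
```

```text
the job is handed in; nothing more can be done
None
```

The stop is in the blue notch and the red button is pressed down to lock it. I handed the job in at about 12.5 s of the 51 s allowed.

- **Stop:** I pushed it about 74 mm with the shut fingertips, never pinching it. The force rose to about 8 N on the first rib and then dropped to zero. With one more gentle push, the stop moved about 2.5 mm ahead of the fingers, which I took as the click.
- **Button:** Only after that did I press it. It bottomed out at z = 90.8 mm (91 mm is fully pressed) with 23 N on the wrist.
- **Last checks:** The top camera puts the stop at about −88.9 mm along the gauge, against −88.7 mm for the blue clip. That agreement is tighter than the roughly 2 mm calibration, so I relied on the force drop and the jump as well. The side camera shows the button down. The arm was clear of everything, and the bottles I could see were standing where they had been.
- **Not checked:** I did not re-measure the mug. The arm stayed well above it throughout.
- **Disagreement:** Midway, the camera put the stop about 4.5 mm short of the notch after the force had already dropped. The extra push resolved it.

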